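# Shut the vacuum sealer and hold its pump plunger

### The job

The jar is already loaded: swing the vacuum sealer's lid down until it is fully shut, and then press the spring plunger on the separate control pod until its top is flush with the rim of the collar around it (12 mm down, half its travel), where the pump runs, and keep holding it there: the program finishes while still holding it. Do not press the plunger before the lid is shut, do not push it to the bottom of its travel (that fires the seal bar), and leave the shaker, the spice jar and the pastry cutter where they are.

Things in the scene. Friction and masses are not known exactly. Their poses are not given: they have to be found in the camera images.
- sealer: compact countertop chamber vacuum sealer of brushed steel, fixed to the table: chamber body 250 mm deep (x), 320 mm wide (y), 110 mm high, with a 125 mm high pump housing behind it; a jar stands in the open chamber. Origin on the table surface under the chamber, about its centre; its -x side is the front (control panel, lid handle), z up. Position and yaw vary.
- lid (a joint): lid hinge angle in rad: 0 = fully shut (a hard stop), growing as the front edge rises; starts 0.5 to 0.9 open. A stiff hinge keeps the lid wherever it is left; it takes some 1 to 3 N at the handle to lower it and about 6 N to lift it.
- lid_handle (a point): middle of the lid's handle: round black bar 16 mm thick, 130 mm long, parallel to the sealer's y axis, on two end arms 35 mm ahead of the lid's front edge (27 mm free gap). It swings at 270 mm radius about the hinge; lid shut, its centre is 120 mm above the table. Lid: grey frame 16 mm thick, 310 mm wide, clear pane. Site axes: x along the lid from handle to hinge, y along the bar.
- lid_hinge (a point): point on the lid's hinge axis (parallel to the sealer's y axis), midway along it, at the back of the chamber, 110 mm above the table; the handle centre lies 270 mm from it along the lid and 10 mm off the lid's underside plane. The angle of the lid is measured about this line.
- pod: hold-to-run control pod fixed to the table, left or right of the sealer's front: a grey painted block 110 x 110 x 50 mm with an upright steel collar tube on top (outer diameter 70, inner 58 mm, 30 mm high, rim 80 mm above the table) guarding a black round plunger. Origin at the centre of its underside, z up.
- plunger_top (a point): centre of the plunger's flat round top, 49 mm diameter, moving straight down inside the collar; 92 mm above the table when released (12 mm above the collar rim).
- collar_rim (a point): centre of the collar's rim plane, on the plunger's axis, 80 mm above the table, fixed to the pod.
- plunger (a joint): plunger travel in m: 0 = released, 0.012 = top flush with the collar rim, 0.024 = bottom stop. Spring: 3.2 N to start moving, 0.4 N more per mm: 8 N at flush, 12.8 N at the bottom; it springs back when released.
- shaker: bystander: upright steel can, 64 mm diameter, 120 mm high, loose on the table on the other side of the sealer from the pod. Origin at the centre of its underside.
- spice_jar: bystander: jar 60 mm diameter, 90 mm high, loose, to the left (+y) of the sealer. Origin at the centre of its underside.
- cutter: bystander: round steel pastry cutter, a ring 76 mm outer diameter, 35 mm high, lying loose to the right (-y) of the sealer. Origin at the centre of its underside.

How it is judged:
By the outcome, as a careful person would: the job done as asked, in the order asked, and still so for the second after the job is handed in, while the arm keeps its last pose, push and grip.
It also fails if it takes over 45 s, if anything falls off the work surface, if the arm or the gripper's body presses on something with over 40 N, if the wrist force passes 120 N, or if a joint passes its speed limit or range.

### The arm

A 6-joint arm with a two-finger parallel gripper is mounted at the origin on the work surface. World frame = base frame: x ahead of the robot, y to its left, z up, the work surface at z = 0. Lengths are in m, angles in rad, forces in N, time in s.
With the tool pointing down it reaches from about 0.4 to 0.925 m from the base axis. Payload 3.4 kg.
Tool frame: the origin (TCP) lies at the very end of the fingers, on their centre line; the grasp point (between the pads) lies 19 mm behind it (manip.hold_point_z is the distance from the TCP to the grasp point, in m); z points along the fingers, y is the line along which they close (so a half turn about z gives the same grasp; the last joint's range is limited). The gripper opens to 85 mm and grips with 20 to 120 N. Pads are 22 mm wide; open, the fingers measure 114 mm over their backs; the gripper's body (76 mm by 85 mm) begins 54 mm behind the grasp point. The pads swing forward as they close: fully open they stand 13 mm farther back than shut.
Start: joints at [-1.308, 0.307, 1.506, -0, 1.328, -0.073], TCP at [0.189, -0.543, 0.231] pointing down, gripper open.
Joint ranges: [-3.12, 3.12], [-1.05, 2.28], [0.14, 2.33], [-1.42, 4.57], [0.1, 2.73], [-2.68, 2.68]. Speed limits (rad/s): [2.57, 2.57, 3.14, 3.14, 3.14, 3.14].

### API

Orientations are given as a rotation vector (axis times angle).
In Python, from station import manip gives the robot as it stands. The module is installed in compiled form; this text tells all that it offers.
- The arm moves only by the tool play_rows, never from a script. Its argument "increments" is a list of rows, each a list of 7 numbers: the turn, a rotation vector about the tool's x, y, z in degrees, then the shift along the tool's x, y, z in m, then the opening, from 0 (shut) to 1 (fully open). A call has 1 to 20 rows; each row is the pose to reach, as a shift and turn from the pose commanded when the call began, along the tool's axes at that moment; what a row does not reach only later rows make up. A row lasts 1/10 s, in which the tool goes at most 50 mm and 8.59 degrees, less where a joint would pass 70% of its speed; a pose out of reach is approached as far as the arm can. A call with a gripper value outside its range is refused whole. The fingers move at their own pace and stop on an object; "newtons" is the grip in N (left out, the last holds). Time passes only in rows, so rows that repeat a pose let the fingers close. It gives the time, the measured TCP pose, the force, the opening and the grip force at its end, in the units of the state.
- manip.get_obs(): the state, without advancing time (a new reading comes with each control period).
- manip.camera(name): name is "side" or "top"; returns the picture (480x640x3 uint8, red, green, blue); there is no depth.
- manip.camera_model(name): a dict with "vfov" (degrees; the focal length in pixels is half the picture's height over the tangent of half this angle, whatever the lens; pixels are square), "cx", "cy" (the principal point, pixels), "world_from_camera" (4x4, takes a point from camera to world coordinates). Camera axes: x right, y down, z forward; pixel columns grow to the right and rows downward; lengths in m; the calibration is good to about 2 mm. A picture is of the moment at which its call begins. camera_model takes no time and is no camera call.
- manip.job_done(): hands the job in; it is judged then, once.
The state is a dict: "t": time; "qpos": joint angles; "joint_velocities": joint speeds; "joint_torque": joint torques, N m; "ee_pos": TCP position; "orientation": TCP orientation; "contact_force": force on the tool from outside, world axes, zero at the start; "torque": the same for the moment, N m; "width": opening from 0.0 (shut) to 1.0 (fully open); "gripper_force": force on a finger pad.
Only numpy, scipy, OpenCV 4.12 (cv2) and the standard library are available. Lean on these libraries where they do the work, as an engineer would, in place of code of your own. Each camera call takes 0.05 s, during which the arm holds its last target. There are 200 camera calls.

## Working session

There is one attempt and no reset: what is moved stays moved. The work goes in short steps, Python scripts to look and compute and a tool call to move; the robot and the scene stay as the last step left them, time stands still between calls to the robot, and variables do not carry over. Pictures are saved under pics/ and viewed, at most 10 in all, crops included, and the job is handed in when it is done.

Besides the shell and the picture viewer there is one more tool, called after ">>>" in YAML: its name, and indented under it one key for each argument. play_rows: Moves the arm, as the interface text tells. Its arguments: {"type":"object","properties":{"increments":{"type":"array"},"newtons":{"type":"number"}},"required":["increments"]}

```bash
mkdir -p pics; python3 - <<'E'
from station import manip
import cv2, numpy as np
for n in("side","top"):
    cv2.imwrite(f"pics/{n}0.png",manip.camera(n)[:,:,::-1]); print(n,manip.camera_model(n))
print(manip.get_obs())
E
```

```text
side {'vfov': 49.96307431159696, 'cx': 311.80186194369116, 'cy': 236.55065294258054, 'world_from_camera': array([[ 0.9917578 , -0.0866845 ,  0.09435185,  0.49970487],
       [-0.12770288, -0.72860878,  0.67291992, -0.80054202],
       [ 0.01041386, -0.67942258, -0.7336733 ,  0.97628914],
       [ 0.        ,  0.        ,  0.        ,  1.        ]])}
top {'vfov': 55.720987211413366, 'cx': 320.10418621389573, 'cy': 232.7001965443188, 'world_from_camera': array([[ 0.03872578, -0.97669137,  0.2111262 ,  0.3789436 ],
       [-0.99924236, -0.0386706 ,  0.0043917 ,  0.01992613],
       [ 0.00387504, -0.21113632, -0.97744894,  1.15444421],
       [ 0.        ,  0.        ,  0.        ,  1.        ]])}
{'t': 0.1, 'qpos': array([-1.30848375e+00,  3.07486575e-01,  1.50753383e+00, -1.84421866e-05,
        1.32842083e+00, -7.34764032e-02]), 'joint_velocities': array([ 0.00183175, -0.00150529, -0.00368964, -0.00062784,  0.00098496,
        0.00078093]), 'joint_torque': array([ 1.60643322e-03, -4.58527243e+01, -2.52607548e+01,  3.89355978e-05,
        5.52752463e-03,  3.19169578e-05]), 'ee_pos': array([ 0.18929035, -0.54228283,  0.23048319]), 'orientation': array([-3.09560409e+00, -5.24681176e-01,  3.01572839e-04]), 'contact_force': array([0.02865068, 0.31619881, 0.99670719]), 'torque': array([-0.02289734, -0.01900488,  0.01026206]), 'gripper_force': 0.0, 'width': 1.0015889661772668}
```

View pics/top0.png

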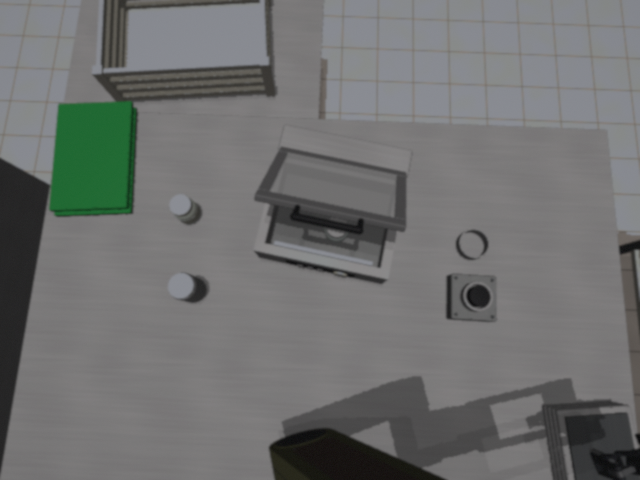

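View pics/side0.png

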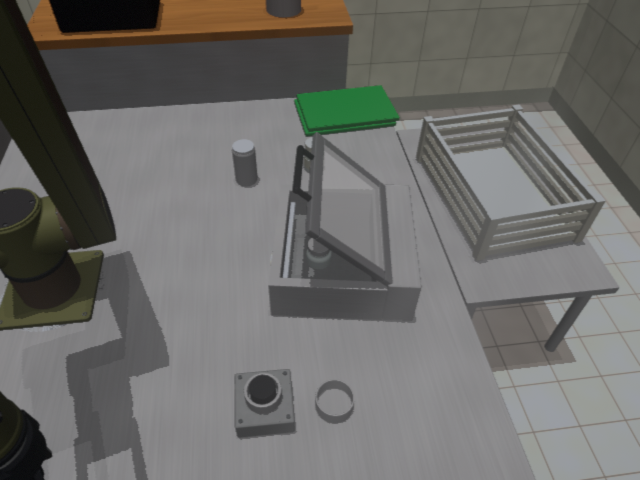

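The top view shows the sealer with its lid raised and the handle bar from about (294,212) to (362,228). The pod collar is at (477,295), the cutter at (472,244), and the shaker and spice jar at left. In the side view the handle is at about (300,170) and the pod collar at (263,390). I'll enlarge both for accurate pixels.

```bash
python3 - <<'E'
import cv2,numpy as np
t=cv2.imread("pics/top0.png");s=cv2.imread("pics/side0.png")
def z(im,x,y,w,h,k): return cv2.resize(im[y:y+h,x:x+w],None,fx=k,fy=k,interpolation=cv2.INTER_CUBIC)
cv2.imwrite("pics/c1.png",z(t,245,120,175,170,3.5 if 0 else 3.5))
a=z(s,265,130,160,195,3); b=z(s,225,360,75,80,3.5 if 0 else 4); c=z(t,440,265,65,65,4)
o=np.zeros((600,800,3),np.uint8); o[:585,:480]=a;o[:320,500:800]=b;o[330:590,500:760]=c
cv2.imwrite("pics/c2.png",o)
E
```

```text
(no output)
```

View pics/c1.png

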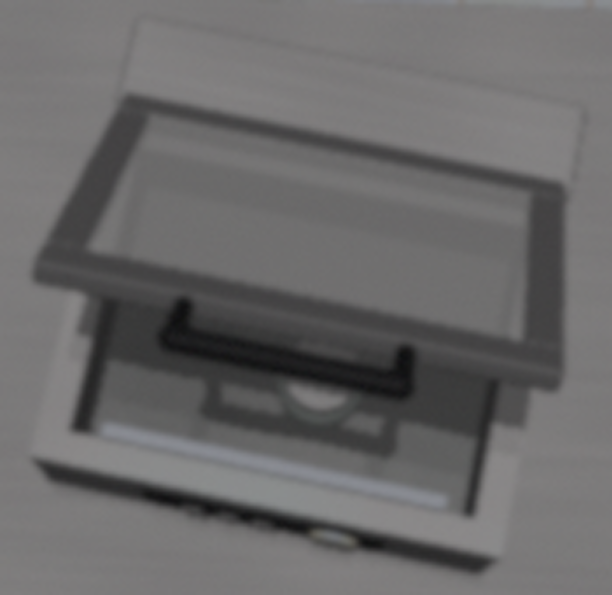

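View pics/c2.png

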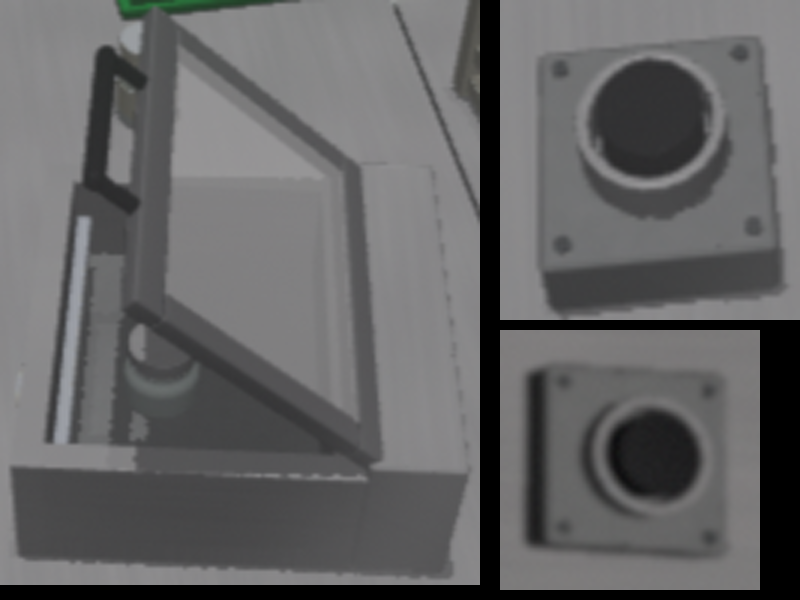

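The crops give these full-image pixels:

| Feature | Top view | Side view |
|---|---|---|
| Bar ends | (292.7,216) and (361.6,229.7) | (300,147.3) and (296,190.7) |
| Body front top corners | (255,251.4) and (387,278.6) | (269,285), one corner only |
| Plunger top | (479,296.3) | (262.5,388.8) |

Next I'll fit the sealer pose and lid angle to these.

```bash
cat > h.py <<'E'
from station import manip
import numpy as np
from scipy.optimize import least_squares
M={n:manip.camera_model(n) for n in("side","top")}
def proj(n,p):
    m=M[n];T=np.linalg.inv(m["world_from_camera"]);q=T[:3,:3]@p+T[:3,3]
    f=240/np.tan(np.radians(m["vfov"]/2));return np.array([m["cx"]+f*q[0]/q[2],m["cy"]+f*q[1]/q[2]])
E
python3 - <<'E'
from h import *
def W(v,p): c,s=np.cos(v[2]),np.sin(v[2]);return np.array([v[0]+c*p[0]-s*p[1],v[1]+s*p[0]+c*p[1],p[2]])
def bar(v,y):
    c,s=np.cos(v[3]),np.sin(v[3]);return W(v,[v[4]-.27*c+.01*s,y,.11+.27*s+.01*c])
obs=[("top",lambda v:bar(v,.065),(292.7,216)),("top",lambda v:bar(v,-.065),(361.6,229.7)),
("side",lambda v:bar(v,.065),(300,147.3)),("side",lambda v:bar(v,-.065),(296,190.7)),
("top",lambda v:W(v,[-.125,.16,.11]),(255,251.4)),("top",lambda v:W(v,[-.125,-.16,.11]),(387,278.6)),
("side",lambda v:W(v,[-.125,-.16,.11]),(269,285))]
f=lambda v:np.concatenate([proj(n,g(v))-o for n,g,o in obs])
r=least_squares(f,[.6,0,-.2,.7,.12]);v=r.x
print(v.round(4),r.fun.reshape(-1,2).round(1).tolist())
for th in(v[3],.4,.2,0): print(th,bar([*v[:3],th,v[4]],0).round(4))
P=[("side",(262.5,388.8)),("top",(479,296.3))]
r=least_squares(lambda p:np.concatenate([proj(n,np.r_[p,.092])-o for n,o in P]),[.5,-.3]);print(r.x.round(4),r.fun.round(1))
P=[("side",(262.8,390.3)),("top",(477.5,296.3))]
r=least_squares(lambda p:np.concatenate([proj(n,np.r_[p,.08])-o for n,o in P]),[.5,-.3]);print(r.x.round(4),r.fun.round(1))
from scipy.spatial.transform import Rotation as R
print(R.from_rotvec(manip.get_obs()["orientation"]).as_matrix().round(3))
E
```

```text
[ 6.522e-01  1.000e-04 -1.656e-01  7.452e-01  1.218e-01] [[1.2, 0.2], [-1.8, -0.1], [-0.1, 1.0], [0.3, -1.3], [-1.7, -0.6], [1.5, 0.0], [-0.5, 1.5]]
0.7451511272266098 [0.5833 0.0117 0.3004]
0.4 [0.5309 0.0204 0.2244]
0.2 [0.5133 0.0234 0.1734]
0 [0.5061 0.0246 0.12  ]
[ 0.4738 -0.354 ] [-0.7 -1.2  1.4 -0.8]
[ 0.4741 -0.3526] [-0.5 -0.4  0.5 -0.6]
[[ 0.944  0.33  -0.   ]
 [ 0.33  -0.944  0.002]
 [ 0.    -0.002 -1.   ]]
```

>>> play_rows:
  increments:
    - [0, 0, 0, 0, 0, -0.05, 0]
    - [0, 0, 0, 0, 0, -0.1, 0]
    - [0, 0, 28.4, 0.555, -0.393, -0.13, 0]
    - [0, 0, 28.4, 0.555, -0.393, -0.13, 0]
    - [0, 0, 28.4, 0.555, -0.393, -0.13, 0]
    - [0, 0, 28.4, 0.555, -0.393, -0.13, 0]
    - [0, 0, 28.4, 0.555, -0.393, -0.13, 0]
    - [0, 0, 28.4, 0.555, -0.393, -0.13, 0]
    - [0, 0, 28.4, 0.555, -0.393, -0.13, 0]
    - [0, 0, 28.4, 0.555, -0.393, -0.13, 0]
    - [0, 0, 28.4, 0.555, -0.393, -0.13, 0]
    - [0, 0, 28.4, 0.555, -0.393, -0.13, 0]
    - [0, 0, 28.4, 0.555, -0.393, -0.13, 0]
    - [0, 0, 28.4, 0.555, -0.393, -0.13, 0]
    - [0, 0, 28.4, 0.555, -0.393, -0.13, 0]
    - [0, 0, 28.4, 0.555, -0.393, -0.13, 0]
    - [0, 0, 28.4, 0.555, -0.393, -0.13, 0]
    - [0, 0, 28.4, 0.555, -0.393, -0.13, 0]
    - [0, 0, 28.4, 0.555, -0.393, -0.13, 0]
    - [0, 0, 28.4, 0.555, -0.393, -0.13, 0]
  newtons: 40

```text
t: 2.1
ee_pos: [0.5831, 0.0098, 0.3613]
orientation: [3.131, -0.253, -0.001]
contact_force: [0.3, 0.2, 0.5]
width: 0.002
gripper_force: 0.0
```

>>> play_rows:
  increments:
    - [0, 0, 0, 0, 0, 0.02, 0]
    - [0, 0, 0, 0, 0, 0.04, 0]
    - [0, 0, 0, 0, 0, 0.046, 0]
    - [0, 0, 0, 0, 0, 0.051, 0]
    - [0, 0, 0, -0.003, 0, 0.056, 0]
    - [0, 0, 0, -0.007, 0, 0.061, 0]
    - [0, 0, 0, -0.007, 0, 0.061, 0]

```text
t: 2.8
ee_pos: [0.5765, 0.0121, 0.3005]
orientation: [3.131, -0.251, 0.0]
contact_force: [-0.1, 0.3, -0.7]
width: -0.0
gripper_force: 0.0
```

```bash
python3 - <<'E'
from station import manip
import cv2,numpy as np
s=manip.camera("side")[:,:,::-1];t=manip.camera("top")[:,:,::-1]
z=lambda i,x,y:cv2.resize(i[y:y+200,x:x+130],None,fx=3,fy=3,interpolation=cv2.INTER_CUBIC)
cv2.imwrite("pics/d1.png",np.hstack([z(s,245,60),z(t,270,130)]))
E
```

```text
(no output)
```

View pics/d1.png

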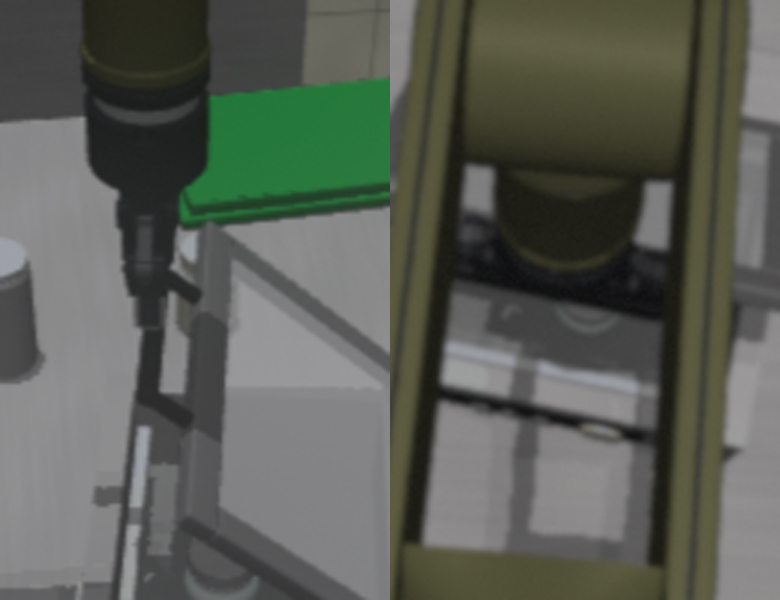

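The fingertips are seated on the middle of the bar (side crop (150,325)), so I'll follow the arc down.

>>> play_rows:
  increments:
    - [0, 0, 0, -0.011, 0, 0.011, 0]
    - [0, 0, 0, -0.019, 0, 0.022, 0]
    - [0, 0, 0, -0.027, 0, 0.033, 0]
    - [0, 0, 0, -0.034, 0, 0.044, 0]
    - [0, 0, 0, -0.041, 0, 0.056, 0]
    - [0, 0, 0, -0.047, 0, 0.068, 0]
    - [0, 0, 0, -0.052, 0, 0.08, 0]
    - [0, 0, 0, -0.057, 0, 0.093, 0]
    - [0, 0, 0, -0.061, 0, 0.106, 0]
    - [0, 0, 0, -0.0645, 0, 0.119, 0]
    - [0, 0, 0, -0.067, 0, 0.132, 0]
    - [0, 0, 0, -0.0695, 0, 0.1455, 0]
    - [0, 0, 0, -0.071, 0, 0.158, 0]
    - [0, 0, 0, -0.0715, 0, 0.164, 0]
    - [0, 0, 0, -0.0715, 0, 0.164, 0]

```text
t: 4.4
ee_pos: [0.5062, 0.0236, 0.1358]
orientation: [-3.132, 0.251, 0.002]
contact_force: [-0.4, -0.1, 0.5]
width: -0.001
gripper_force: 0.0
```

>>> play_rows:
  increments:
    - [0, 0, 0, 0, 0, 0.003, 0]
    - [0, 0, 0, 0, 0, 0.006, 0]
    - [0, 0, 0, 0, 0, 0.008, 0]
    - [0, 0, 0, 0, 0, 0.009, 0]
    - [0, 0, 0, 0, 0, 0.009, 0]

```text
t: 4.9
ee_pos: [0.5069, 0.0236, 0.1279]
orientation: [-3.131, 0.251, -0.002]
contact_force: [-0.9, 1.0, 3.5]
width: -0.002
gripper_force: 1.9
```

>>> play_rows:
  increments:
    - [0, 0, 0, 0, 0, 0.001, 0]
    - [0, 0, 0, 0, 0, 0.002, 0]
    - [0, 0, 0, 0, 0, 0.002, 0]
    - [0, 0, 0, 0, 0, 0.002, 0]

```text
t: 5.3
ee_pos: [0.507, 0.0236, 0.1276]
orientation: [-3.131, 0.251, -0.004]
contact_force: [-3.6, 0.8, 17.4]
width: 0.002
gripper_force: 8.6
```

The hard stop is reached. I'll lift off, move above the pod and check the lid.

>>> play_rows:
  increments:
    - [0, 0, 0, 0, 0, -0.03, 0]
    - [0, 0, 0, 0, 0, -0.08, 0]
    - [0, 0, 0, 0.028, 0.377, -0.08, 0]
    - [0, 0, 0, 0.028, 0.377, -0.08, 0]
    - [0, 0, 0, 0.028, 0.377, -0.08, 0]
    - [0, 0, 0, 0.028, 0.377, -0.08, 0]
    - [0, 0, 0, 0.028, 0.377, -0.08, 0]
    - [0, 0, 0, 0.028, 0.377, -0.08, 0]
    - [0, 0, 0, 0.028, 0.377, -0.08, 0]
    - [0, 0, 0, 0.028, 0.377, -0.08, 0]
    - [0, 0, 0, 0.028, 0.377, -0.08, 0]
    - [0, 0, 0, 0.028, 0.377, -0.08, 0]
    - [0, 0, 0, 0.028, 0.377, -0.08, 0]
    - [0, 0, 0, 0.028, 0.377, -0.08, 0]

```text
t: 6.7
ee_pos: [0.4742, -0.3516, 0.2053]
orientation: [-3.131, 0.248, 0.001]
contact_force: [-0.3, 0.6, -0.1]
width: 0.0
gripper_force: 0.0
```

```bash
python3 - <<'E'
from station import manip
import cv2,numpy as np
s=manip.camera("side")[:,:,::-1];t=manip.camera("top")[:,:,::-1]
z=lambda i,x,y,w=130:cv2.resize(i[y:y+200,x:x+w],None,fx=2.5,fy=2.5,interpolation=cv2.INTER_CUBIC)
cv2.imwrite("pics/d2.png",np.hstack([z(s,225,130,160),z(s,200,250,159)]))
print(manip.get_obs()["ee_pos"],manip.get_obs()["contact_force"])
E
```

```text
[ 0.47432503 -0.3517948   0.2055088 ] [-0.43661561 -0.23508893 -0.06465802]
```

View pics/d2.png

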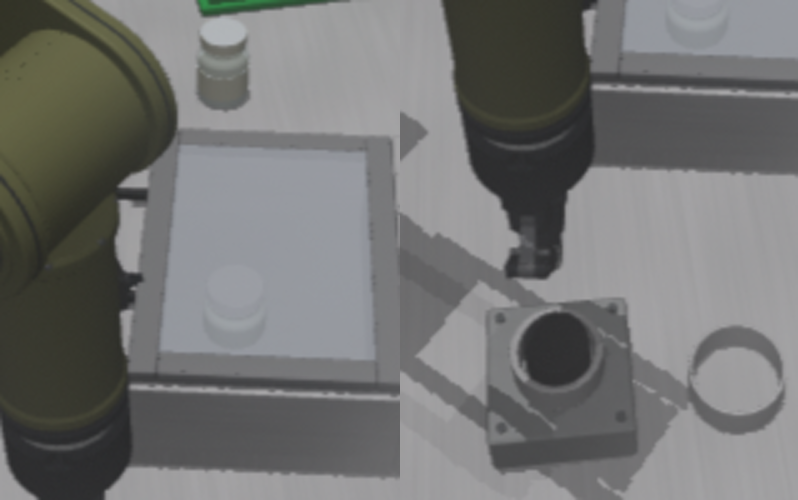

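The lid is shut, flush with the body all round, and the fingers are above the pod with the plunger still released. I'll descend.

>>> play_rows:
  increments:
    - [0, 0, 0, 0, 0.001, 0.04, 0]
    - [0, 0, 0, 0, 0.001, 0.08, 0]
    - [0, 0, 0, 0, 0.001, 0.1, 0]
    - [0, 0, 0, 0, 0.001, 0.107, 0]
    - [0, 0, 0, 0, 0.001, 0.112, 0]
    - [0, 0, 0, 0, 0.001, 0.117, 0]
    - [0, 0, 0, 0, 0.001, 0.12, 0]
    - [0, 0, 0, 0, 0.001, 0.12, 0]
    - [0, 0, 0, 0, 0.001, 0.12, 0]

```text
t: 7.7
ee_pos: [0.4747, -0.3542, 0.0865]
orientation: [3.131, -0.251, 0.003]
contact_force: [1.4, 2.9, 4.8]
width: -0.004
gripper_force: 2.4
```

>>> play_rows:
  increments:
    - [0, 0, 0, 0, 0, 0.002, 0]
    - [0, 0, 0, 0, 0, 0.004, 0]
    - [0, 0, 0, 0, 0, 0.006, 0]
    - [0, 0, 0, 0, 0, 0.007, 0]
    - [0, 0, 0, 0, 0, 0.007, 0]
    - [0, 0, 0, 0, 0, 0.007, 0]

```text
t: 8.3
ee_pos: [0.4746, -0.3542, 0.0796]
orientation: [3.131, -0.251, 0.003]
contact_force: [-0.2, 3.5, 7.1]
width: -0.003
gripper_force: 3.8
```

```bash
python3 - <<'E'
from station import manip
import cv2,numpy as np
F=[];Z=[]
for k in range(6):
    s=manip.camera("side")[:,:,::-1];o=manip.get_obs();F.append(o["contact_force"]);Z.append(o["ee_pos"])
cv2.imwrite("pics/d3.png",cv2.resize(s[345:445,215:315],None,fx=6,fy=6,interpolation=cv2.INTER_CUBIC))
print(np.mean(F,0),np.mean(Z,0),np.std(Z,0))
E
```

```text
[-0.13055625  3.22555723  7.27642588] [ 0.47465454 -0.35423434  0.07964101] [1.99956831e-05 1.35629376e-05 2.51905137e-05]
```

View pics/d3.png

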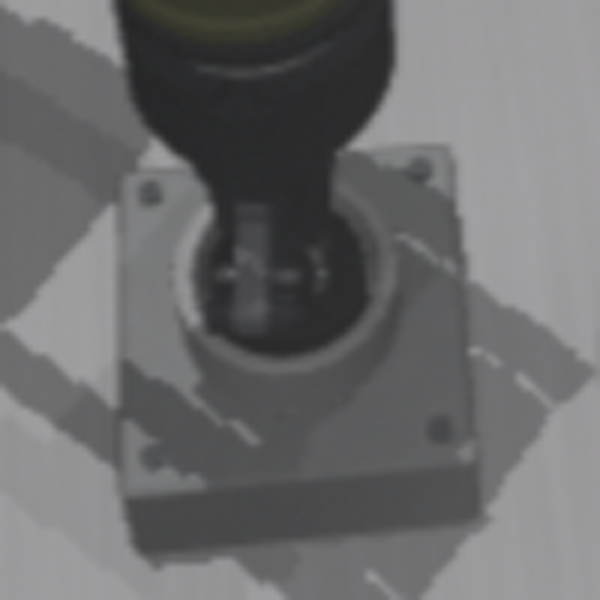

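The tip holds the plunger at z = 79.6 mm, level with the collar rim at (285,270) in the crop, and the force is about 7.3 N. That agrees with flush (80 mm, 8 N) within measurement error.

```bash
python3 -c "
from station import manip
print(manip.job_done())"
```

```text
the job is handed in; nothing more can be done
None
```

I shut the lid against its hard stop, then pressed the plunger to the collar rim (tip at 79.6 mm against 80 mm, about 7.3 N), and handed the job in after about 9 s with the arm still holding it there.

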